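# Slide the pin rack past the drop gate

### The arm

A 6-joint arm with a two-finger parallel gripper is mounted at the origin on the work surface. World frame = base frame: x ahead of the robot, y to its left, z up, the work surface at z = 0. Lengths are in mm, angles in rad, forces in N, time in s.
With the tool pointing down it reaches from about 275 to 750 mm from the base axis. Payload 10.2 kg.
Tool frame: the origin (TCP) lies at the very end of the fingers, on their centre line; the grasp point (between the pads) lies 19 mm behind it; z points along the fingers, y is the direction in which the jaws open and shut (so a half turn about z gives the same grasp; the last joint's range is limited). The gripper opens to 85 mm and grips with 20 to 120 N. Pads are 22 mm wide; open, the fingers measure 114 mm over their backs; the gripper's body (76 mm by 85 mm) begins 54 mm behind the grasp point. The pads swing forward as they close: fully open they stand 13 mm farther back than shut.
Start: joints at [-1.411, 0.313, 1.498, -0, 1.331, -0.223], TCP at [196.085, -487.013, 231.294] pointing down, gripper open.
Joint ranges: [-2.94, 2.94], [-0.97, 2.17], [0.19, 2.56], [-1.23, 4.37], [0.02, 3.11], [-2.88, 2.88]. Speed limits (rad/s): [2.39, 2.39, 3.01, 3.14, 3.14, 3.14].

### API

Orientations are given as a unit quaternion [w, x, y, z].
In Python, from rig import sensors, imaging, ctrl gives the robot as it stands.
- The arm moves only by the shell command python3 -m creep 'ROWS' [FORCE]. ROWS is JSON, a list of rows, each an object with "grip": the finger opening in mm, from 0 to 85.4; "linear": the shift along the tool's x, y, z in mm, a list of three; "rot": the turn, a rotation vector about the tool's x, y, z in rad, a list of three. A call has 1 to 12 rows; each row shifts and turns the commanded pose from where the row before left it, along the tool's axes as they then stand; what a row does not reach is not made up. A row lasts 1/12 s, in which the tool goes at most 41.7 mm and 7.16 degrees, less where a joint would pass 70% of its speed; a pose out of reach is approached as far as the arm can. A call with a gripper value outside its range is refused whole. The fingers move at their own pace and stop on an object; FORCE is the grip in N (left out, the last holds). Time passes only in rows, so rows that do not move let the fingers close. It gives the time, the measured TCP pose, the force and the opening at its end, in the units of the state.
- sensors.sense(): the state, without advancing time (a new reading comes with each control period).
- imaging.capture(name): name is "side" or "top" or "wrist"; returns (picture, depth): 420x560x3 uint8, red, green, blue; 420x560 float32, mm along the optical axis (not along the pixel's ray), 0 where there is no reading.
- imaging.camera_params(name): a dict with "intrinsics" (3x3 intrinsics, pixels), "k1" (the pictures are not rectified: a ray, as slopes to the right and down, at radius r is drawn at 1 + k1 r^2 times it, then the intrinsics apply), "R" (3x3) and "t" (3): a world point X has camera coordinates R X + t. Camera axes: x right, y down, z forward; pixel columns grow to the right and rows downward; lengths in mm; the calibration is good to about 2 mm. A picture is of the moment at which its call begins: read the wrist's pose just before it. camera_params takes no time and is no camera call; for the wrist camera it gives the pose at the moment of the call.
- ctrl.finish_job(): hands the job in, once; it reports no verdict.
The state is a dict: "time_s": time; "joints": joint angles; "dq": joint speeds; "tau": joint torques, N m; "eef_pos": TCP position; "ee_rot": TCP orientation; "force": force on the tool from outside, world axes, zero at the start; "wrist_torque": the same for the moment, N m; "grip_width": opening from 0.0 (shut) to 1.0 (fully open).
Only numpy, scipy, OpenCV 4.12 (cv2) and the standard library are available. Lean on these libraries where they do the work, as an engineer would, in place of code of your own. Each camera call takes 0.05 s, during which the arm holds its last target.

### The job

Press the hinged treadle beside the feed track down with one fingertip so that the drop gate sinks out of the track, and keep it held down while another finger pushes the pin rack along the track past the gate; the gate plate must never touch the rack. When the whole rack is beyond the gate, let the treadle come up so that the gate stands closed behind the rack, and take the hand clear. Only press and push: do not lift the rack out of the track, and leave the other things on the bench alone.

Things in the scene. Friction and masses are not known exactly. Their poses are not given: they have to be found in the camera images.
- gate_line (a point): On the centre line of the feed track (fixed steel channel on feet), at the gate, on top of the white glide strips on which the rack slides, 80 mm above the bench. x axis: along the track in the feed direction; y axis: across it, towards the treadle; z up. All track, gate and treadle places below are in this frame. The gate plate (4 mm thick) crosses the track at x = 0.
- track_entry (a point): Centre line of the channel at its open upstream end, on top of the glide strips: x = -240 mm of gate_line. The channel is straight, 74 mm wide inside (y = -37 to 37 mm), its side guides 3 mm thick and 32 mm high above the glide strips (bead included), its downstream end shut by a stop plate at x = 227 mm.
- drop_gate: The drop gate: treadle and dark steel stop plate, one rigid piece turning on a shaft along the track at y = 126 mm, z = 18.5 mm; the body's origin is on the shaft at x = 0, its x axis along it. A spring holds it up (gate closed, roll 0 against the track). Pressing the treadle turns it about x; from 0.24 rad the stop plate is wholly below the glide strips; hard stop at 0.38 rad.
- treadle_mid (a point): Point on top of the treadle, half way along it, 62 mm from the shaft: a flat aluminium plate with black grip strips, x = -205 to 50 mm, y = 48 to 120 mm when level, 3 mm thick. Gate up: it slopes up to the track by 0.30 rad, inner edge at z = 43 mm, this point at 38 mm. Turned 0.30 rad it is level, top at z = 20 mm. A fingertip at y = 64 mm feels 1 to 7 N and can slide along it.
- gate_top (a point): Top corner of the stop plate (4 mm thick, 66 mm wide) on its treadle side, the last part to sink: z = 22 mm when the gate is up, below 0 when the plate is out of the rack's way. Two upright hinge pedestals, 6 mm thick, stand on the shaft line beyond the treadle's ends (x = -215 and 60 mm, y = 114 to 138 mm), up to z = 28 mm.
- rack: Loose black plastic rack standing in the channel before the gate: 100 mm long, 68 mm wide, a flat upright end plate at each end (66 mm wide, flush with the base, top 61 mm above the underside), six turned steel pins fixed in it (tops at 75 mm). 0.45 to 0.8 kg; 1 to 8 N slides it. Origin: centre of the underside; x along its length in the feed direction, z up.
- rack_rear (a point): Middle of the lower edge of the rack's rear end (away from the gate at the start), on the outer face of its end plate; a fingertip can push that face 15 to 55 mm above this point. At the start 140 to 180 mm before the gate.
- rack_front (a point): Middle of the lower edge of the rack's leading end, on its outer face.
- oil_bottle: Bystander: white squeeze bottle, 52 mm diameter, 130 mm tall. Origin at the centre of its underside.
- bolt_plate: Bystander: dark steel plate 90 x 50 x 8 mm with two nuts and bolt ends, 29 mm tall in all. Origin at the centre of its underside.
- parts_bin: Bystander: empty grey bin, 120 x 90 x 50 mm. Origin at the centre of its underside.
- wrench: Bystander: steel wrench lying flat on the bench.

How it is judged (in metres and radians):
On the way, in this order (a step that is already met when the one before it is completed fails the run):
1. a finger holds the treadle down, the gate out of the track, with the rack still before the gate (z of gate_top in the frame of gate_line below 0 m and contact force between the fingers and drop_gate above 0.3 N and x of rack_front in the frame of gate_line below -0.003 m), for 0.2 s.
2. the rack is half way over the gate while a finger still holds the treadle down (z of gate_top in the frame of gate_line below 0 m and contact force between the fingers and drop_gate above 0.3 N and x of rack in the frame of gate_line above 0 m and y of rack in the frame of gate_line between -0.008 and 0.008 m and z of rack in the frame of gate_line between -0.004 and 0.004 m and angle between rack's own z axis and vertical below 0.06 rad).
3. the whole rack is past the gate while a finger still holds the treadle down (z of gate_top in the frame of gate_line below 0 m and contact force between the fingers and drop_gate above 0.3 N and x of rack_rear in the frame of gate_line above 0.004 m and y of rack in the frame of gate_line between -0.008 and 0.008 m and z of rack in the frame of gate_line between -0.004 and 0.004 m and angle between rack's own z axis and vertical below 0.06 rad).
At the end, for the whole second after the job is handed in: The rack stands flat in the channel, at rest, its rear end at least 4 mm past the gate line, and the gate is up again behind it (its top corner at least 18 mm above the glide strips) (x of rack_rear in the frame of gate_line above 0.004 m and y of rack in the frame of gate_line between -0.008 and 0.008 m and z of rack in the frame of gate_line between -0.004 and 0.004 m and angle between rack's own z axis and vertical below 0.06 rad and z of gate_top in the frame of gate_line above 0.018 m and linear speed of rack below 0.01 m/s); the robot touches nothing.
It fails at once if the gate plate touches the rack (over 0.5 N) (contact force between drop_gate and rack above 0.5 N).
It fails at once if the rack is lifted (10 mm) or tipped (0.2 rad) (z of rack in the frame of gate_line above 0.01 m or angle between rack's own z axis and vertical above 0.2 rad).
It fails at once if a bystander is disturbed (moved 20 mm) (distance of any of oil_bottle, bolt_plate, parts_bin, wrench from where it was at the start of the episode above 0.02 m).
It also fails if it takes over 40 s, if anything falls off the work surface, if the arm or the gripper's body presses on something with over 40 N, if the wrist force passes 120 N, or if a joint passes its speed limit or range.

## Working session

There is one attempt and no reset: what is moved stays moved. The work goes in short steps, Python scripts to look and compute and a shell command to move; the robot and the scene stay as the last step left them, time stands still between calls to the robot, and variables do not carry over. Pictures are saved under pics/ and viewed, and the job is handed in when it is done.

```bash
ls; mkdir -p pics; python3 - <<'E'
from rig import sensors, imaging, ctrl
import cv2, numpy as np
print(sensors.sense())
for n in ("side","top","wrist"):
    p=imaging.camera_params(n); print(n,{k:np.round(v,4).tolist() for k,v in p.items()})
    im,d=imaging.capture(n); cv2.imwrite(f"pics/{n}0.png",im[:,:,::-1]); np.save(f"pics/{n}0.npy",d)
E
```

```text
pics
{'time_s': 0.0, 'joints': array([-1.41140411e+00,  3.13429723e-01,  1.49846386e+00,  1.05901485e-05,
        1.33098878e+00, -2.23396757e-01]), 'dq': array([ 6.64073538e-04, -1.66602899e-03,  4.14537076e-04,  5.42866295e-04,
       -1.82111019e-04, -1.82332072e-05]), 'tau': array([-1.20932593e-03, -4.12266147e+01, -2.59745497e+01, -2.06455156e-04,
        4.16921495e-03, -9.66195614e-06]), 'eef_pos': array([ 196.04201953, -486.73921943,  230.73536901]), 'ee_rot': array([-6.44360132e-04,  9.81739955e-01,  1.90226825e-01,  2.57734012e-05]), 'force': array([-0.20040763,  0.1781079 , -0.29005477]), 'wrist_torque': array([-0.00309385, -0.01421394, -0.01096749]), 'grip_width': 1.002900335062107}
side {'intrinsics': [[431.002, 0.0, 275.7647], [0.0, 431.002, 217.4292], [0.0, 0.0, 1.0]], 'k1': 0.0068, 'R': [[-0.9909, -0.1346, -0.0041], [-0.0794, 0.6082, -0.7898], [0.1088, -0.7823, -0.6134]], 't': [528.0049, 119.8415, 1265.8321]}
top {'intrinsics': [[527.0076, 0.0, 279.1952], [0.0, 527.0076, 208.3749], [0.0, 0.0, 1.0]], 'k1': -0.1383, 'R': [[-0.018, -0.9997, 0.015], [-0.9869, 0.0154, -0.1606], [0.1604, -0.0177, -0.9869]], 't': [-49.0986, 566.5155, 1469.1683]}
wrist {'intrinsics': [[320.2946, 0.0, 280.6954], [0.0, 320.2946, 207.533], [0.0, 0.0, 1.0]], 'k1': -0.0085, 'R': [[0.3727, -0.928, -0.0023], [-0.8845, -0.356, 0.3016], [-0.2807, -0.1103, -0.9534]], 't': [-523.3378, -38.5004, 380.6406]}
```

View pics/top0.png

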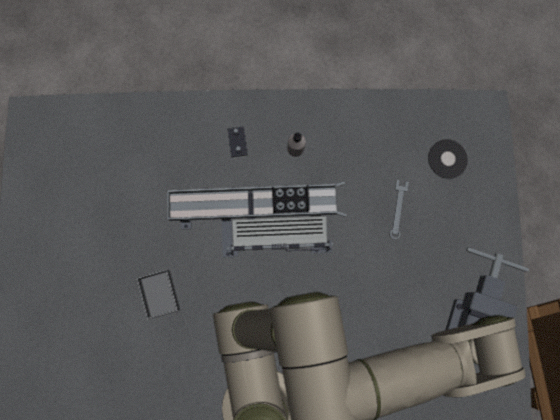

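View pics/side0.png

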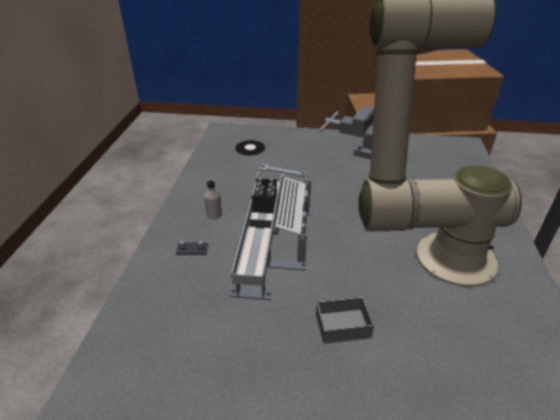

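View pics/wrist0.png

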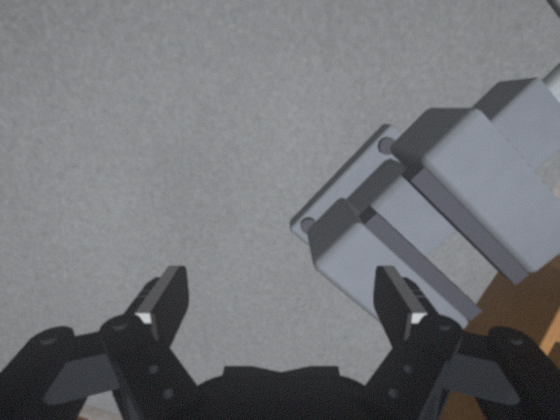

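Top view: the track runs along world +y (image left), with the rack at about (290,200), the gate dark line at about (250,203), and the treadle on the robot side at about (280,232). I'll zoom in for measurement.

```bash
cat > h.py <<'E'
import numpy as np, cv2
from rig import sensors, imaging, ctrl
def ray(P,u,v):
    K=np.array(P["intrinsics"]); xd=(u-K[0,2])/K[0,0]; yd=(v-K[1,2])/K[1,1]
    rd=np.hypot(xd,yd); r=rd
    for _ in range(20): r=rd/(1+P["k1"]*r*r)
    s=r/rd if rd>0 else 1
    return np.array([xd*s,yd*s,1.])
def onz(P,u,v,z):
    R=np.array(P["R"]);t=np.array(P["t"]); c=-R.T@t; d=R.T@ray(P,u,v)
    return c+d*(z-c[2])/d[2]
def atd(P,u,v,D):
    R=np.array(P["R"]);t=np.array(P["t"]); return R.T@(ray(P,u,v)*D-t)
def proj(P,X):
    c=np.array(P["R"])@X+np.array(P["t"]); x,y=c[0]/c[2],c[1]/c[2]; f=1+P["k1"]*(x*x+y*y)
    K=np.array(P["intrinsics"]); return K[0,0]*x*f+K[0,2],K[1,1]*y*f+K[1,2]
def crop(im,x0,y0,x1,y1,s,fn):
    c=cv2.resize(im[y0:y1,x0:x1],None,fx=s,fy=s,interpolation=cv2.INTER_CUBIC)
    for x in range((x0//10+1)*10,x1,10):
        cv2.line(c,((x-x0)*s,0),((x-x0)*s,6),(0,255,255),1)
        if x%20==0: cv2.putText(c,str(x),((x-x0)*s-8,16),0,.35,(0,255,255),1)
    for y in range((y0//10+1)*10,y1,10):
        cv2.line(c,(0,(y-y0)*s),(6,(y-y0)*s),(0,255,255),1)
        if y%20==0: cv2.putText(c,str(y),(8,(y-y0)*s+4),0,.35,(0,255,255),1)
    cv2.imwrite(fn,c)
E
python3 - <<'E'
from h import *
im=cv2.imread("pics/top0.png"); crop(im,160,170,350,265,4,"pics/top0c.png")
im=cv2.imread("pics/side0.png"); crop(im,220,150,330,305,4,"pics/side0c.png")
P=imaging.camera_params("top"); d=np.load("pics/top0.npy")
for u,v in [(180,205),(220,205),(263,203),(320,201),(180,188),(200,250),(290,200),(280,240),(280,220)]:
    print(u,v,np.round(atd(P,u,v,d[v,u]),1))
E
```

```text
180 205 [574.  221.4  80.4]
220 205 [573.1 108.8  75.5]
263 203 [577.1 -12.6  74.4]
320 201 [ 580.1 -173.9   76.1]
180 188 [637.3 234.2  10.5]
200 250 [453.4 175.4  -3.7]
290 200 [576.7 -87.4 118.3]
280 240 [468.5 -58.2 103. ]
280 220 [521.1 -58.8 122.9]
```

View pics/top0c.png

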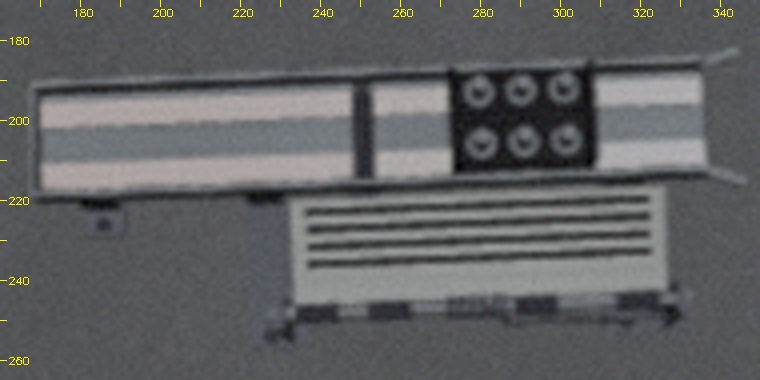

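View pics/side0c.png

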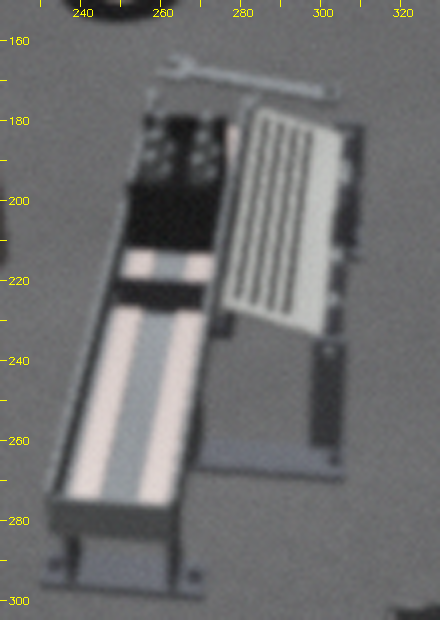

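```bash
python3 - <<'E'
from h import *
P=imaging.camera_params("top"); d=np.load("pics/top0.npy")
a=[onz(P,u,v,76) for u,v in [(180,206.2),(240,203.9),(325,200.6)]]; print(np.round(a,1))
print("entry",[np.round(onz(P,*q,80),1) for q in [(334.5,190),(336.5,211)]])
print("stop inner",[np.round(onz(P,*q,80),1) for q in [(170,194),(170.3,217)]])
print("gate top edge", [np.round(onz(P,*q,102),1) for q in [(248,191),(248.8,214),(253,190.5),(253,214)]])
print("rack rear/front top z141", [np.round(onz(P,*q,141),1) for q in [(308.5,187),(308.5,209.5),(272,188.5),(273,212)]])
print("treadle inner corners z123", [np.round(onz(P,*q,123),1) for q in [(232,219.5),(326,216)]])
print("treadle outer corners z100", [np.round(onz(P,*q,102),1) for q in [(233.5,244),(327,242)]])
print("guide tops z112", [np.round(onz(P,*q,112),1) for q in [(180,190),(180,217.5),(330,185.5),(330,214)]])
E
```

```text
[[ 571.4  222.1   76. ]
 [ 575.3   52.3   76. ]
 [ 581.  -188.2   76. ]]
entry [array([ 610.5, -215.8,   80. ]), array([ 550.1, -219.3,   80. ])]
stop inner [array([606.2, 250.4,  80. ]), array([540.3, 248.5,  80. ])]
gate top edge [array([606.9,  28.3, 102. ]), array([542.1,  26.6, 102. ]), array([608.1,  14.4, 102. ]), array([541.9,  15. , 102. ])]
rack rear/front top z141 [array([ 607.8, -137.5,  141. ]), array([ 545.9, -135.8,  141. ]), array([605.1, -38.4, 141. ]), array([540.6, -40.1, 141. ])]
treadle inner corners z123 [array([524.5,  71.6, 123. ]), array([ 530.1, -184.5,  123. ])]
treadle outer corners z100 [array([459.6,  69.3, 102. ]), array([ 460.9, -187.3,  102. ])]
guide tops z112 [array([610.8, 216.5, 112. ]), array([533.8, 215.5, 112. ]), array([ 617.1, -199.7,  112. ]), array([ 537.1, -196.9,  112. ])]
```

The frame is found: gate at about world (576, 22), feed direction about (-0.021, 1), and rack rear at about y=-137 (x≈-158 of the gate, which matches the statement). The plan is to have the tool x along the feed, with opening about 50 mm. The finger on the -tool-y side presses the treadle and the other pushes the rack.

```bash
python3 -m creep '[{"grip":50,"linear":[35,-13,0],"rot":[0,0,0]},{"grip":50,"linear":[35,-13,0],"rot":[0,0,0]},{"grip":50,"linear":[35,-13,0],"rot":[0,0,0]},{"grip":50,"linear":[35,-13,0],"rot":[0,0,0]},{"grip":50,"linear":[35,-13,0],"rot":[0,0,0]},{"grip":50,"linear":[35,-13,0],"rot":[0,0,0]},{"grip":50,"linear":[35,-13,0],"rot":[0,0,0]},{"grip":50,"linear":[35,-13,0],"rot":[0,0,0]},{"grip":50,"linear":[35,-13,0],"rot":[0,0,0]},{"grip":50,"linear":[35,-13,0],"rot":[0,0,0]},{"grip":50,"linear":[35,-13,0],"rot":[0,0,0]},{"grip":50,"linear":[35,-13,0],"rot":[0,0,0]}]' 40
python3 -m creep '[{"grip":50,"linear":[0,0,0],"rot":[0,0,-0.12]},{"grip":50,"linear":[0,0,0],"rot":[0,0,-0.12]},{"grip":50,"linear":[0,0,0],"rot":[0,0,-0.12]},{"grip":50,"linear":[0,0,0],"rot":[0,0,-0.12]},{"grip":50,"linear":[0,0,0],"rot":[0,0,-0.12]},{"grip":50,"linear":[0,0,0],"rot":[0,0,-0.12]},{"grip":50,"linear":[0,0,0],"rot":[0,0,-0.12]},{"grip":50,"linear":[0,0,0],"rot":[0,0,-0.12]},{"grip":50,"linear":[0,0,0],"rot":[0,0,-0.12]},{"grip":50,"linear":[0,0,0],"rot":[0,0,-0.12]},{"grip":50,"linear":[0,0,0],"rot":[0,0,0]}]'
cat > st.py <<'E'
from h import *
from scipy.spatial.transform import Rotation as Ro
s=sensors.sense(); q=s["ee_rot"]; R=Ro.from_quat([q[1],q[2],q[3],q[0]]).as_matrix()
O=np.array([576.,22.,80.]); ex=np.array([-.021,.9998,0]); ey=np.array([-.9998,-.021,0])
F=np.array([ex,ey,[0,0,1]])
print("t",s["time_s"],"tcp",np.round(s["eef_pos"],1),"frame",np.round(F@(s["eef_pos"]-O),1),"f",np.round(s["force"],2),"grip",round(s["grip_width"]*85.4,1))
print("tool axes in frame (cols)\n",np.round(F@R,3))
E
python3 st.py
```

```text
time_s: 1.15
eef_pos: [528.5, -183.8, 231.1]
ee_rot: [-0.0, 0.982, 0.19, -0.0]
force: [0.2, -1.3, -0.2]
grip_width: 0.587
time_s: 2.07
eef_pos: [527.3, -185.4, 231.0]
ee_rot: [-0.0, 0.701, 0.713, -0.0]
force: [0.4, -0.2, -0.0]
grip_width: 0.584
t 2.0667 tcp [ 527.3 -185.4  231. ] frame [-206.3   53.   151. ] f [ 0.44 -0.24 -0.04] grip 49.9
tool axes in frame (cols)
 [[ 1.    -0.005  0.   ]
 [-0.005 -1.     0.001]
 [ 0.    -0.001 -1.   ]]
```

```bash
python3 -m creep '[{"grip":50,"linear":[10,10,0],"rot":[0,0,0]},{"grip":50,"linear":[10,10,0],"rot":[0,0,0]},{"grip":50,"linear":[0,0,0],"rot":[0,0.12,0]},{"grip":50,"linear":[0,0,20],"rot":[0,0,0]},{"grip":50,"linear":[0,0,0],"rot":[0,0,0]}]'
python3 st.py; python3 - <<'E'
from h import *
for n in ("wrist","top","side"):
    P=imaging.camera_params(n); im,d=imaging.capture(n); cv2.imwrite(f"pics/{n}1.png",im[:,:,::-1]); np.save(f"pics/{n}1.npy",d); np.savez(f"pics/{n}1p.npz",**P)
crop(cv2.imread("pics/top1.png"),160,150,360,300,4,"pics/top1c.png")
crop(cv2.imread("pics/side1.png"),210,130,350,270,4,"pics/side1c.png")
E
```

```text
time_s: 2.48
eef_pos: [546.9, -161.7, 208.3]
ee_rot: [-0.045, 0.702, 0.709, 0.042]
force: [0.3, 0.1, -1.1]
grip_width: 0.587
t 2.4833 tcp [ 546.9 -161.7  208.3] frame [-183.1   33.   128.3] f [ 0.26  0.1  -1.12] grip 50.2
tool axes in frame (cols)
 [[ 0.992 -0.011  0.123]
 [-0.012 -1.     0.003]
 [ 0.123 -0.005 -0.992]]
```

View pics/wrist1.png

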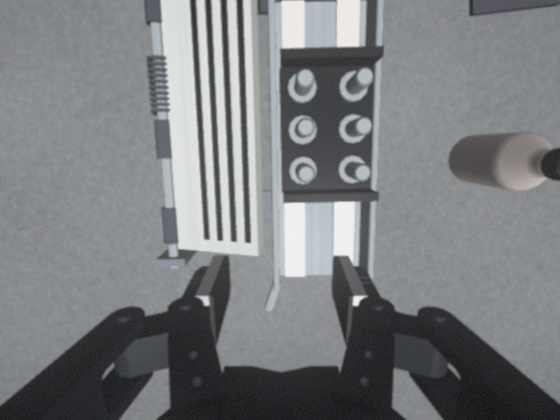

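View pics/top1c.png

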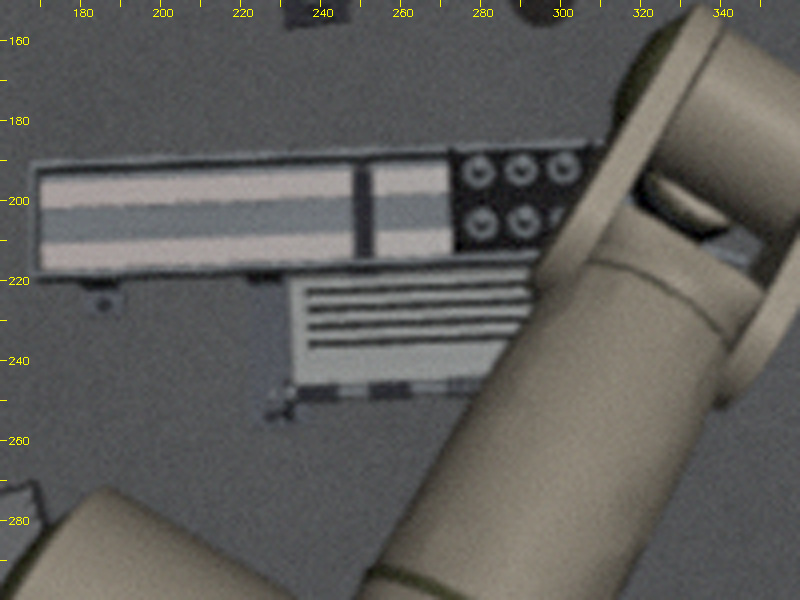

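View pics/side1c.png

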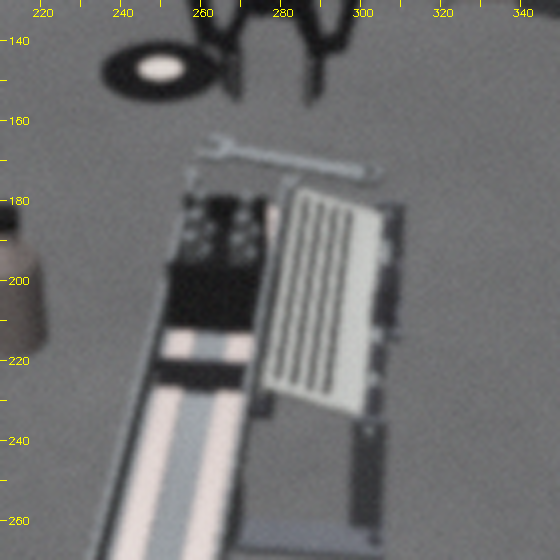

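```bash
python3 - <<'E'
from h import *
P={k:v for k,v in np.load("pics/wrist1p.npz").items()}; d=np.load("pics/wrist1.npy")
O=np.array([576.,22.,80.]); F=np.array([[-.021,.9998,0],[-.9998,-.021,0],[0,0,1]])
f=lambda X:np.round(F@(X-O),1)
for nm,u,v,z in [("rackrear top L",282,193,141),("rackrear top R",377,193,141),("rackfront L",281,50,141),("rackfront R",382,50,141),("entryL",284,276,80),("entryR",353,276,80),("treadle in",258,255,123),("treadle out",180,248,100),("grey L",306,250,76),("grey R",333,250,76),("ped",172,263,108)]:
    print(nm,f(onz(P,u,v,z)), "depth",f(atd(P,u,v,d[v,u])))
for u,v in [(222,262),(346,262),(222,275),(346,275),(215,290),(353,290)]: print("finger",u,v,d[v,u],f(atd(P,u,v,d[v,u])))
# TCP pixel and offset tips predicted
s=np.array([546.9,-161.7,208.3]); 
import itertools
for dy in (25,-25,32,-32): print(dy, np.round(proj(P,s-np.array([-.9998,-.021,0])*dy),1))
E
python3 - <<'E'
import sys; sys.path.insert(0,'.')
from h import *
crop(cv2.imread("pics/wrist1.png"),150,180,400,330,3,"pics/wrist1c.png")
E
```

```text
rackrear top L [-153.3   32.1   61. ] depth [-162.2   32.2   -3.1]
rackrear top R [-154.   -33.1   61. ] depth [-154.   -33.2   60.9]
rackfront L [-61.5  31.7  61. ] depth [-61.9  31.7  62.2]
rackfront R [-62.3 -32.6  61. ] depth [-62.1 -32.8  60.2]
entryL [-239.    31.3    0. ] depth [-272.3   31.2  -80.2]
entryR [-239.7  -32.4    0. ] depth [-174.7    3.2  155.5]
treadle in [-203.8   51.2   43. ] depth [-204.2   51.3   41.7]
treadle out [-204.8  118.9   20. ] depth [-204.3  118.3   21.7]
grey L [-215.5   10.7   -4. ] depth [-215.4   10.8   -3.6]
grey R [-215.8  -14.1   -4. ] depth [-214.7  -13.6   -0.7]
ped [-215.1  123.7   28. ] depth [-214.9  123.5   28.6]
finger 222 262 143.88943 [-173.    59.2  142.3]
finger 346 262 142.69986 [-173.3    3.7  143.1]
finger 222 275 135.86957 [-175.7   57.7  150.9]
finger 346 275 130.95229 [-174.4    6.   155.3]
finger 215 290 121.94887 [-175.9   57.8  165.1]
finger 353 290 120.90085 [-176.     5.4  165.8]
25 [331.1 270.4]
-25 [230.6 271.4]
32 [345.2 270.3]
-32 [216.6 271.5]
```

View pics/wrist1c.png

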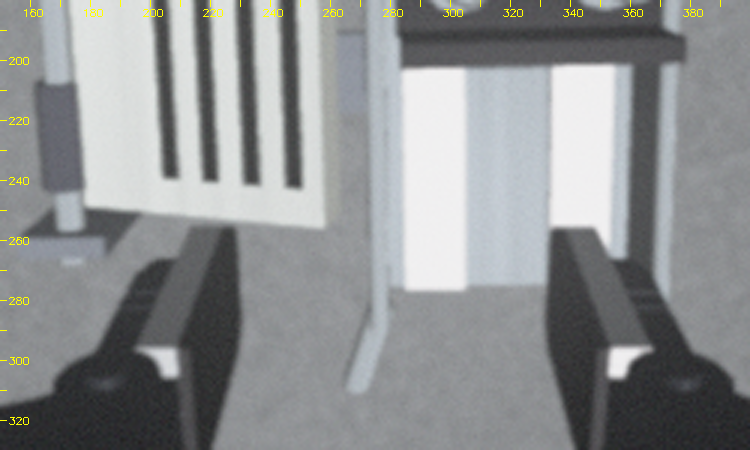

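The wrist camera agrees with the frame: the treadle corner is at (-204, 51, 42), the entry at -239, and the rack faces at about -160 and -62. The fingertips sit at about x=-173, y=58 and 6, and they stand about 10 mm behind the TCP. I'll descend vertically to just above the treadle.

```bash
python3 -m creep '[{"grip":50,"linear":[-2.5,0,20],"rot":[0,0,0]},{"grip":50,"linear":[-2.5,0,20],"rot":[0,0,0]},{"grip":50,"linear":[-2.5,0,20],"rot":[0,0,0]},{"grip":50,"linear":[-2.5,0,20],"rot":[0,0,0]},{"grip":50,"linear":[-1.2,0,10],"rot":[0,0,0]},{"grip":50,"linear":[0,0,0],"rot":[0,0,0]}]'
python3 st.py; python3 - <<'E'
from h import *
for n in ("wrist","side"):
    P=imaging.camera_params(n); im,d=imaging.capture(n); cv2.imwrite(f"pics/{n}2.png",im[:,:,::-1]); np.save(f"pics/{n}2.npy",d); np.savez(f"pics/{n}2p.npz",**P)
crop(cv2.imread("pics/wrist2.png"),120,140,400,340,2,"pics/wrist2c.png")
crop(cv2.imread("pics/side2.png"),210,130,350,270,4,"pics/side2c.png")
E
```

```text
time_s: 3.13
eef_pos: [546.8, -162.5, 119.6]
ee_rot: [-0.044, 0.702, 0.71, 0.042]
force: [0.8, -0.0, -0.8]
grip_width: 0.586
t 3.1333 tcp [ 546.8 -162.5  119.6] frame [-183.9   33.1   39.6] f [ 0.83 -0.01 -0.76] grip 50.0
tool axes in frame (cols)
 [[ 0.993 -0.009  0.121]
 [-0.009 -1.     0.001]
 [ 0.121 -0.002 -0.993]]
```

View pics/wrist2c.png

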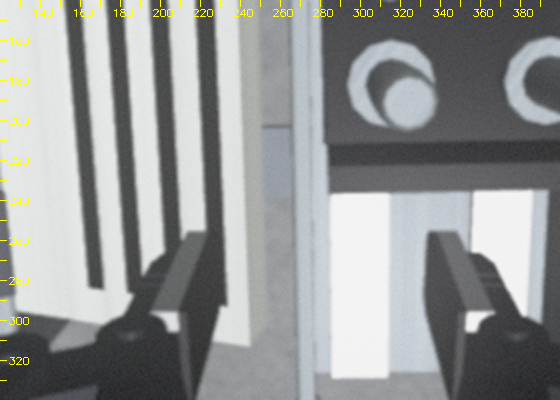

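View pics/side2c.png

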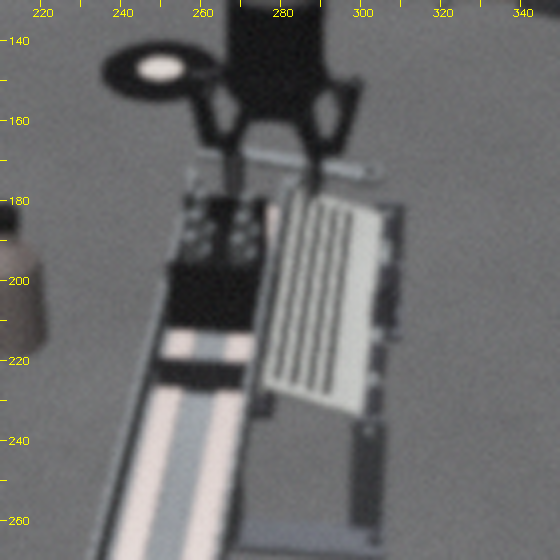

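Left finger stands over the treadle at about (215,230) and right finger is in the channel behind the rack at about (335,230). I'm pressing down gradually.

```bash
python3 -m creep '[{"grip":50,"linear":[-0.6,0,5],"rot":[0,0,0]},{"grip":50,"linear":[-0.6,0,5],"rot":[0,0,0]},{"grip":50,"linear":[0,0,0],"rot":[0,0,0]}]'; python3 st.py
python3 -m creep '[{"grip":50,"linear":[-0.6,0,5],"rot":[0,0,0]},{"grip":50,"linear":[0,0,0],"rot":[0,0,0]}]' 
python3 -m creep '[{"grip":50,"linear":[-0.6,0,5],"rot":[0,0,0]},{"grip":50,"linear":[0,0,0],"rot":[0,0,0]}]' 
python3 -m creep '[{"grip":50,"linear":[-0.6,0,5],"rot":[0,0,0]},{"grip":50,"linear":[0,0,0],"rot":[0,0,0]}]'; python3 st.py
python3 - <<'E'
from h import *
for n in ("wrist","side"):
    P=imaging.camera_params(n); im,d=imaging.capture(n); cv2.imwrite(f"pics/{n}3.png",im[:,:,::-1]); np.save(f"pics/{n}3.npy",d); np.savez(f"pics/{n}3p.npz",**P)
crop(cv2.imread("pics/wrist3.png"),120,140,400,340,2,"pics/wrist3c.png")
crop(cv2.imread("pics/side3.png"),210,130,350,270,4,"pics/side3c.png")
E
```

```text
time_s: 3.48
eef_pos: [547.3, -163.2, 110.6]
ee_rot: [-0.042, 0.702, 0.71, 0.042]
force: [0.7, -0.5, 1.7]
grip_width: 0.585
t 3.4833 tcp [ 547.3 -163.2  110.6] frame [-184.5   32.6   30.6] f [ 0.65 -0.47  1.7 ] grip 49.9
tool axes in frame (cols)
 [[ 0.993 -0.009  0.119]
 [-0.009 -1.    -0.001]
 [ 0.119  0.    -0.993]]
time_s: 3.65
eef_pos: [547.2, -163.1, 105.2]
ee_rot: [-0.043, 0.702, 0.71, 0.042]
force: [0.8, -0.3, 2.5]
grip_width: 0.585
time_s: 3.82
eef_pos: [547.1, -163.1, 100.0]
ee_rot: [-0.043, 0.702, 0.71, 0.042]
force: [2.4, -0.4, 3.1]
grip_width: 0.584
time_s: 3.98
eef_pos: [547.0, -163.0, 95.0]
ee_rot: [-0.043, 0.702, 0.71, 0.042]
force: [1.5, 0.8, 4.1]
grip_width: 0.587
t 3.9833 tcp [ 547. -163.   95.] frame [-184.4   32.8   15. ] f [1.54 0.77 4.08] grip 50.1
tool axes in frame (cols)
 [[ 0.993 -0.009  0.12 ]
 [-0.009 -1.    -0.001]
 [ 0.12  -0.    -0.993]]
```

View pics/wrist3c.png

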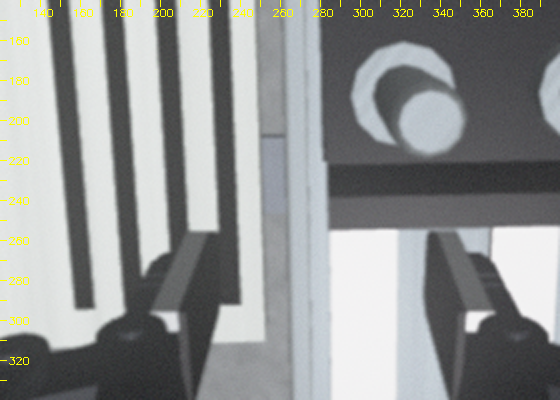

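View pics/side3c.png

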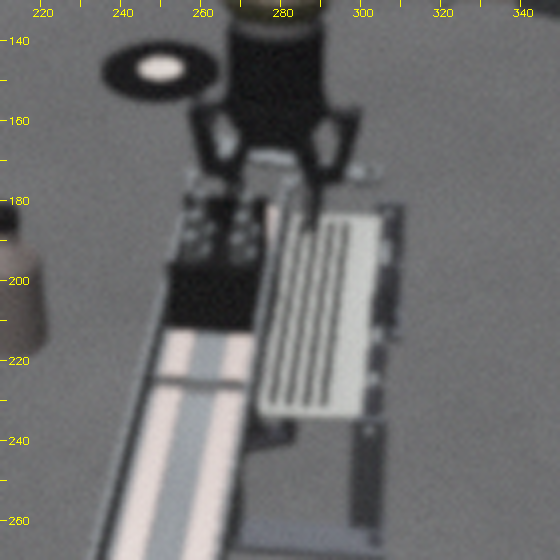

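The treadle is going down: the gate is now a thin line at (262,226) in the side view. I'll measure the treadle tilt from depth.

```bash
cat > roll.py <<'E'
import sys
from h import *
n=sys.argv[1]
P={k:v for k,v in np.load(f"pics/wrist{n}p.npz").items()}; d=np.load(f"pics/wrist{n}.npy")
O=np.array([576.,22.,80.]); F=np.array([[-.021,.9998,0],[-.9998,-.021,0],[0,0,1]])
pts=np.array([F@(atd(P,u,v,d[v,u])-O) for u in range(0,290,3) for v in range(0,220,3) if d[v,u]>0])
m=(pts[:,0]<40)&(pts[:,0]>-200)&(pts[:,1]>52)&(pts[:,1]<108)&(pts[:,2]>0)&(pts[:,2]<45)
p=pts[m]; 
from scipy.stats import theilslopes
sl,ic,_,_=theilslopes(p[:,2],p[:,1]); print(len(p),"slope dz/dy",round(sl,3),"roll",round(0.30+np.arctan(sl),3),"z@64",round(ic+sl*64,1))
E
python3 roll.py 2; python3 roll.py 3
```

```text
2646 slope dz/dy -0.312 roll -0.002 z@64 39.4
3130 slope dz/dy 0.039 roll 0.339 z@64 17.6
```

Gate up: roll measures -0.002 rad, as it should. It now measures 0.339 rad with about 4 N on the finger, so the gate is out of the track. I'll hold briefly, then push along the feed.

```bash
python3 -m creep '[{"grip":50,"linear":[0,0,0],"rot":[0,0,0]},{"grip":50,"linear":[0,0,0],"rot":[0,0,0]},{"grip":50,"linear":[0,0,0],"rot":[0,0,0]},{"grip":50,"linear":[4,0,0.5],"rot":[0,0,0]},{"grip":50,"linear":[4,0,0.5],"rot":[0,0,0]},{"grip":50,"linear":[4,0,0.5],"rot":[0,0,0]},{"grip":50,"linear":[4,0,0.5],"rot":[0,0,0]},{"grip":50,"linear":[4,0,0.5],"rot":[0,0,0]},{"grip":50,"linear":[4,0,0.5],"rot":[0,0,0]},{"grip":50,"linear":[0,0,0],"rot":[0,0,0]}]'; python3 st.py
python3 -m creep '[{"grip":50,"linear":[4,0,0.5],"rot":[0,0,0]},{"grip":50,"linear":[4,0,0.5],"rot":[0,0,0]},{"grip":50,"linear":[4,0,0.5],"rot":[0,0,0]},{"grip":50,"linear":[4,0,0.5],"rot":[0,0,0]},{"grip":50,"linear":[4,0,0.5],"rot":[0,0,0]}]'; python3 st.py
python3 - <<'E'
from h import *
for n in ("wrist","side"):
    P=imaging.camera_params(n); im,d=imaging.capture(n); cv2.imwrite(f"pics/{n}4.png",im[:,:,::-1]); np.save(f"pics/{n}4.npy",d); np.savez(f"pics/{n}4p.npz",**P)
crop(cv2.imread("pics/wrist4.png"),120,140,400,340,2,"pics/wrist4c.png")
crop(cv2.imread("pics/side4.png"),210,130,350,270,4,"pics/side4c.png")
E
python3 roll.py 4
```

```text
time_s: 4.92
eef_pos: [547.0, -138.8, 95.7]
ee_rot: [-0.042, 0.701, 0.71, 0.042]
force: [-0.4, -3.5, 3.6]
grip_width: 0.587
t 4.9167 tcp [ 547.  -138.8   95.7] frame [-160.1   32.4   15.7] f [-0.38 -3.53  3.6 ] grip 50.1
tool axes in frame (cols)
 [[ 0.993 -0.009  0.118]
 [-0.008 -1.    -0.002]
 [ 0.118  0.001 -0.993]]
time_s: 5.33
eef_pos: [546.8, -119.4, 95.6]
ee_rot: [-0.042, 0.702, 0.71, 0.042]
force: [-0.1, -8.2, 4.4]
grip_width: 0.588
t 5.3333 tcp [ 546.8 -119.4   95.6] frame [-140.8   32.2   15.6] f [-0.11 -8.15  4.4 ] grip 50.2
tool axes in frame (cols)
 [[ 0.993 -0.009  0.118]
 [-0.009 -1.    -0.002]
 [ 0.118  0.001 -0.993]]
3128 slope dz/dy 0.03 roll 0.33 z@64 18.1
```

View pics/wrist4c.png

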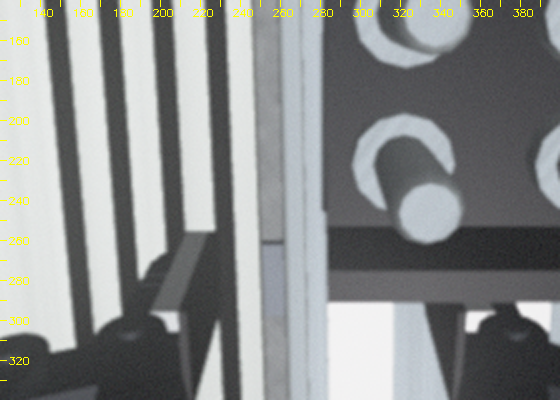

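View pics/side4c.png

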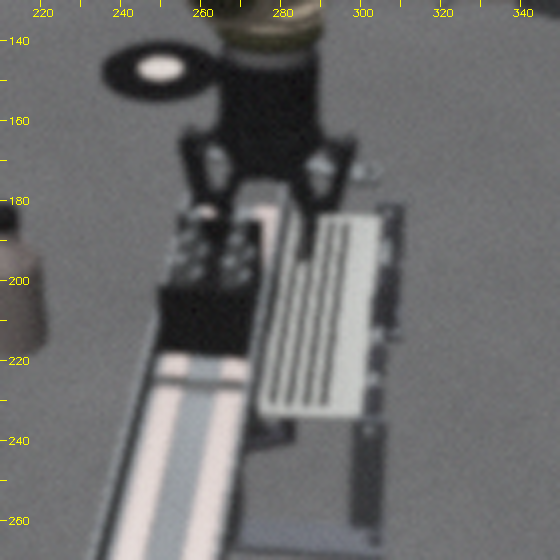

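The rack is being pushed squarely (front edge moved to about (255,218) in the side view), and the gate is still down (roll 0.33). Continuing.

```bash
python3 -m creep '[{"grip":50,"linear":[4,0,0.5],"rot":[0,0,0]},{"grip":50,"linear":[4,0,0.5],"rot":[0,0,0]},{"grip":50,"linear":[4,0,0.5],"rot":[0,0,0]},{"grip":50,"linear":[4,0,0.5],"rot":[0,0,0]},{"grip":50,"linear":[4,0,0.5],"rot":[0,0,0]},{"grip":50,"linear":[4,0,0.5],"rot":[0,0,0]},{"grip":50,"linear":[4,0,0.5],"rot":[0,0,0]},{"grip":50,"linear":[4,0,0.5],"rot":[0,0,0]},{"grip":50,"linear":[4,0,0.5],"rot":[0,0,0]},{"grip":50,"linear":[4,0,0.5],"rot":[0,0,0]},{"grip":50,"linear":[4,0,0.5],"rot":[0,0,0]},{"grip":50,"linear":[4,0,0.5],"rot":[0,0,0]}]'; python3 st.py
python3 - <<'E'
from h import *
for n in ("wrist","side"):
    P=imaging.camera_params(n); im,d=imaging.capture(n); cv2.imwrite(f"pics/{n}5.png",im[:,:,::-1]); np.save(f"pics/{n}5.npy",d); np.savez(f"pics/{n}5p.npz",**P)
crop(cv2.imread("pics/side5.png"),210,130,350,270,4,"pics/side5c.png")
E
python3 roll.py 5
```

```text
time_s: 6.43
eef_pos: [546.4, -71.2, 95.6]
ee_rot: [-0.041, 0.702, 0.71, 0.042]
force: [-0.3, -7.5, 6.0]
grip_width: 0.583
t 6.4333 tcp [546.4 -71.2  95.6] frame [-92.5  31.6  15.6] f [-0.32 -7.54  6.  ] grip 49.8
tool axes in frame (cols)
 [[ 0.993 -0.009  0.117]
 [-0.009 -1.    -0.002]
 [ 0.117  0.001 -0.993]]
3104 slope dz/dy 0.029 roll 0.329 z@64 18.1
```

View pics/wrist5.png

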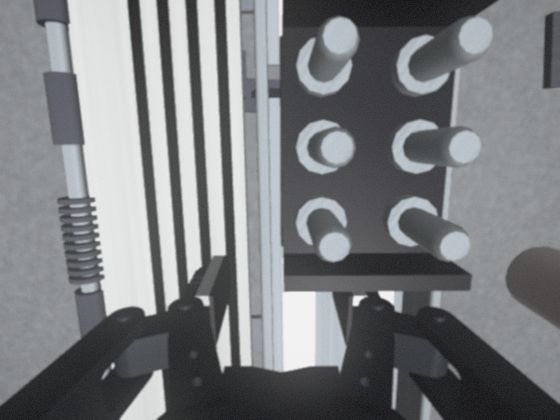

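View pics/side5c.png

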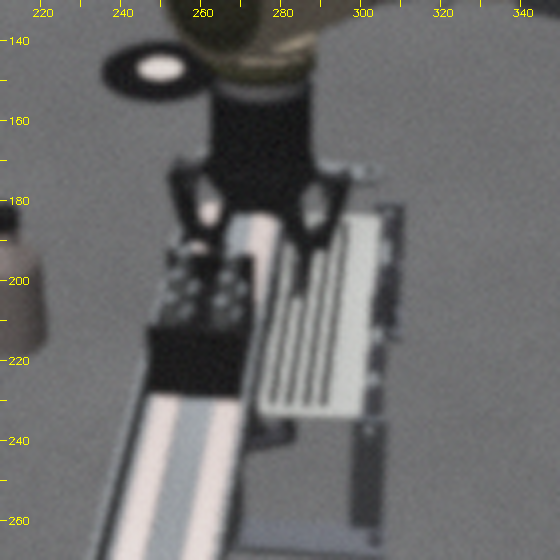

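The rack front is over the sunken gate and roll is steady at 0.329. Continuing.

```bash
python3 -m creep '[{"grip":50,"linear":[4,0,0.48],"rot":[0,0,0]},{"grip":50,"linear":[4,0,0.48],"rot":[0,0,0]},{"grip":50,"linear":[4,0,0.48],"rot":[0,0,0]},{"grip":50,"linear":[4,0,0.48],"rot":[0,0,0]},{"grip":50,"linear":[4,0,0.48],"rot":[0,0,0]},{"grip":50,"linear":[4,0,0.48],"rot":[0,0,0]},{"grip":50,"linear":[4,0,0.48],"rot":[0,0,0]},{"grip":50,"linear":[4,0,0.48],"rot":[0,0,0]},{"grip":50,"linear":[4,0,0.48],"rot":[0,0,0]},{"grip":50,"linear":[4,0,0.48],"rot":[0,0,0]},{"grip":50,"linear":[4,0,0.48],"rot":[0,0,0]},{"grip":50,"linear":[4,0,0.48],"rot":[0,0,0]}]'; python3 st.py
python3 - <<'E'
from h import *
for n in ("wrist","side"):
    P=imaging.camera_params(n); im,d=imaging.capture(n); cv2.imwrite(f"pics/{n}6.png",im[:,:,::-1]); np.save(f"pics/{n}6.npy",d); np.savez(f"pics/{n}6p.npz",**P)
crop(cv2.imread("pics/side6.png"),210,130,350,270,4,"pics/side6c.png")
crop(cv2.imread("pics/wrist6.png"),240,240,480,340,3,"pics/wrist6c.png")
E
python3 roll.py 6
```

```text
time_s: 7.53
eef_pos: [545.7, -22.8, 95.5]
ee_rot: [-0.042, 0.702, 0.71, 0.042]
force: [-0.6, -8.8, 5.8]
grip_width: 0.587
t 7.5333 tcp [545.7 -22.8  95.5] frame [-44.1  31.2  15.5] f [-0.59 -8.77  5.79] grip 50.1
tool axes in frame (cols)
 [[ 0.993 -0.009  0.118]
 [-0.009 -1.    -0.002]
 [ 0.118  0.001 -0.993]]
1721 slope dz/dy 0.028 roll 0.328 z@64 18.0
```

View pics/wrist6c.png

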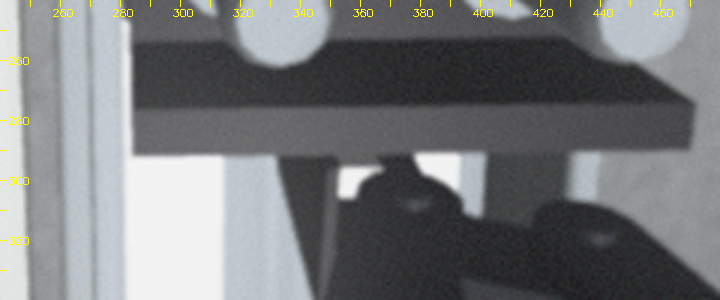

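View pics/side6c.png

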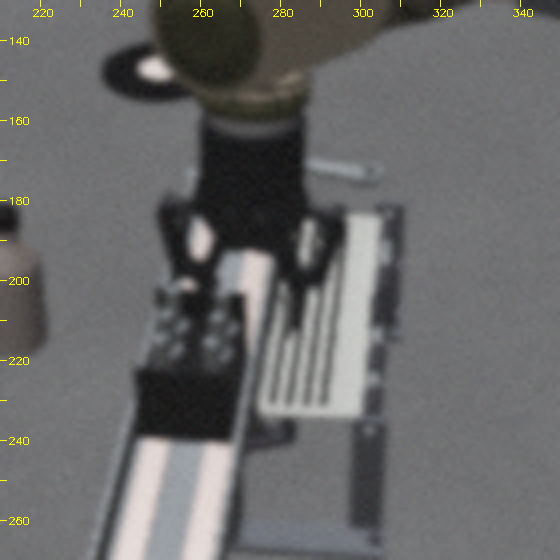

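```bash
python3 - <<'E'
from h import *
P={k:v for k,v in np.load("pics/wrist6p.npz").items()}; d=np.load("pics/wrist6.npy")
O=np.array([576.,22.,80.]); F=np.array([[-.021,.9998,0],[-.9998,-.021,0],[0,0,1]])
for u,v in [(285,291),(320,290.7),(400,290),(467,289)]: print(np.round(F@(onz(P,u,v,141)-O),1))
print([np.round(F@(atd(P,u,v,d[v,u])-O),1) for u,v in [(310,282),(400,282)]])
P=imaging.camera_params("side")
print("front from side",[np.round(F@(onz(P,u,v,141)-O),1) for u,v in [(244.5,223),(270,223.5)]],[np.round(F@(onz(P,u,v,80)-O),1) for u,v in [(244.5,238.5),(267,240)]])
E
```

```text
[-33.3  29.6  61. ]
[-33.3  17.3  61. ]
[-33.4 -10.8  61. ]
[-33.3 -34.5  61. ]
[array([-30.1,  20.9,  60.8]), array([-30.5, -10.8,  60.7])]
front from side [array([ 67.4, -31.5,  61. ]), array([62.1, 37.9, 61. ])] [array([ 61.6, -35.5,  -0. ]), array([61. , 28.5,  0. ])]
```

Rear face is at x≈-33 mm (side view says about -37), square and at height 61. I need about 56 mm more to have it about 20 mm past the gate.

```bash
python3 -m creep '[{"grip":50,"linear":[4,0,0.48],"rot":[0,0,0]},{"grip":50,"linear":[4,0,0.48],"rot":[0,0,0]},{"grip":50,"linear":[4,0,0.48],"rot":[0,0,0]},{"grip":50,"linear":[4,0,0.48],"rot":[0,0,0]},{"grip":50,"linear":[4,0,0.48],"rot":[0,0,0]},{"grip":50,"linear":[4,0,0.48],"rot":[0,0,0]},{"grip":50,"linear":[4,0,0.48],"rot":[0,0,0]},{"grip":50,"linear":[4,0,0.48],"rot":[0,0,0]},{"grip":50,"linear":[4,0,0.48],"rot":[0,0,0]},{"grip":50,"linear":[4,0,0.48],"rot":[0,0,0]},{"grip":50,"linear":[4,0,0.48],"rot":[0,0,0]},{"grip":50,"linear":[4,0,0.48],"rot":[0,0,0]}]'
python3 -m creep '[{"grip":50,"linear":[4,0,0.48],"rot":[0,0,0]},{"grip":50,"linear":[3,0,0.36],"rot":[0,0,0]},{"grip":50,"linear":[2,0,0.24],"rot":[0,0,0]},{"grip":50,"linear":[0,0,0],"rot":[0,0,0]},{"grip":50,"linear":[0,0,0],"rot":[0,0,0]}]'; python3 st.py
python3 - <<'E'
from h import *
for n in ("wrist","side"):
    P=imaging.camera_params(n); im,d=imaging.capture(n); cv2.imwrite(f"pics/{n}7.png",im[:,:,::-1]); np.save(f"pics/{n}7.npy",d); np.savez(f"pics/{n}7p.npz",**P)
crop(cv2.imread("pics/side7.png"),210,130,350,270,4,"pics/side7c.png")
crop(cv2.imread("pics/wrist7.png"),240,240,480,340,3,"pics/wrist7c.png")
E
python3 roll.py 7
```

```text
time_s: 8.63
eef_pos: [544.8, 25.3, 95.5]
ee_rot: [-0.042, 0.702, 0.71, 0.041]
force: [-1.7, -10.6, 6.8]
grip_width: 0.585
time_s: 9.05
eef_pos: [544.6, 34.7, 95.5]
ee_rot: [-0.042, 0.702, 0.71, 0.042]
force: [-1.7, -7.7, 6.2]
grip_width: 0.588
t 9.05 tcp [544.6  34.7  95.5] frame [13.3 31.1 15.5] f [-1.7  -7.73  6.21] grip 50.2
tool axes in frame (cols)
 [[ 0.993 -0.009  0.118]
 [-0.009 -1.    -0.001]
 [ 0.118 -0.    -0.993]]
0 slope dz/dy nan roll nan z@64 nanroll.py:10: SmallSampleWarning: One or more sample arguments is too small; all returned values will be NaN. See documentation for sample size requirements.
  sl,ic,_,_=theilslopes(p[:,2],p[:,1]); print(len(p),"slope dz/dy",round(sl,3),"roll",round(0.30+np.arctan(sl),3),"z@64",round(ic+sl*64,1))
```

View pics/wrist7c.png

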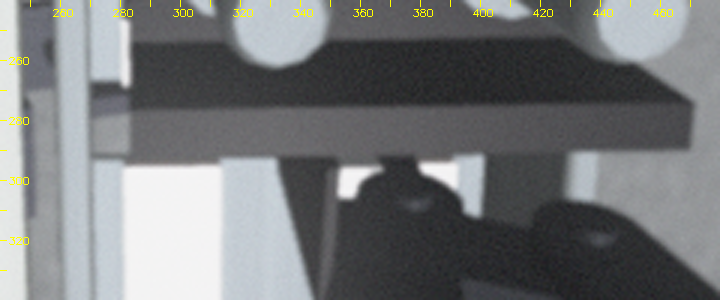

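View pics/side7c.png

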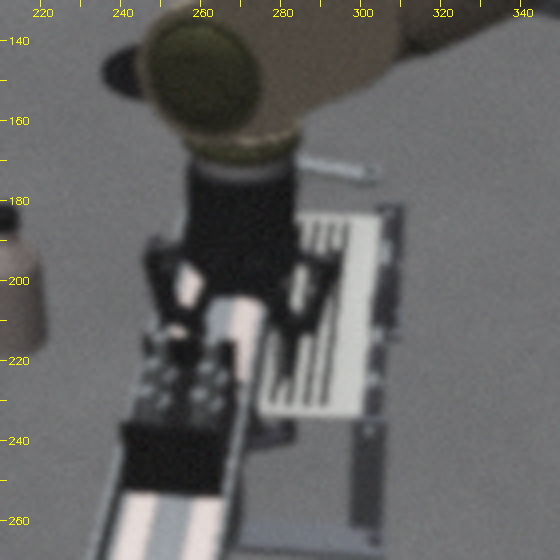

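```bash
python3 - <<'E'
from h import *
P={k:v for k,v in np.load("pics/wrist7p.npz").items()}
O=np.array([576.,22.,80.]); F=np.array([[-.021,.9998,0],[-.9998,-.021,0],[0,0,1]])
for u,v,z in [(285,291,141),(467,289.5,141),(275,292,80),(275,267,80)]: print(np.round(F@(onz(P,u,v,z)-O),1))
P=imaging.camera_params("side")
print("front from side",[np.round(F@(onz(P,u,v,80)-O),1) for u,v in [(241,252),(264,253.5)]])
E
```

```text
[24.2 29.5 61. ]
[ 24.  -34.6  61. ]
[-5.3 34.5  0. ]
[ 9.4 34.3  0. ]
front from side [array([118.2, -35.3,   0. ]), array([117.3,  27.7,   0. ])]
```

The rear face is 17 to 24 mm past the gate. I'll back the pusher off a few mm with the treadle still held, then rise straight up.

```bash
python3 -m creep '[{"grip":50,"linear":[-2,0,-0.24],"rot":[0,0,0]},{"grip":50,"linear":[-2,0,-0.24],"rot":[0,0,0]},{"grip":50,"linear":[0,0,0],"rot":[0,0,0]},{"grip":50,"linear":[0.5,0,-4],"rot":[0,0,0]},{"grip":50,"linear":[0.5,0,-4],"rot":[0,0,0]},{"grip":50,"linear":[0.5,0,-4],"rot":[0,0,0]},{"grip":50,"linear":[0.5,0,-4],"rot":[0,0,0]},{"grip":50,"linear":[0.5,0,-4],"rot":[0,0,0]},{"grip":50,"linear":[0.5,0,-4],"rot":[0,0,0]},{"grip":50,"linear":[0.5,0,-4],"rot":[0,0,0]},{"grip":50,"linear":[1,0,-8],"rot":[0,0,0]},{"grip":50,"linear":[0,0,0],"rot":[0,0,0]}]'; python3 st.py
python3 -m creep '[{"grip":50,"linear":[1.5,0,-15],"rot":[0,0,0]},{"grip":50,"linear":[1.5,0,-15],"rot":[0,0,0]},{"grip":50,"linear":[1.5,0,-15],"rot":[0,0,0]},{"grip":50,"linear":[0,0,-20],"rot":[0,0,0]},{"grip":50,"linear":[-10,0,-20],"rot":[0,0,0]},{"grip":50,"linear":[-20,0,-15],"rot":[0,0,0]},{"grip":50,"linear":[-25,0,-10],"rot":[0,0,0]},{"grip":50,"linear":[-25,0,0],"rot":[0,0,0]},{"grip":50,"linear":[-25,0,0],"rot":[0,0,0]},{"grip":50,"linear":[-25,0,0],"rot":[0,0,0]},{"grip":50,"linear":[0,0,0],"rot":[0,0,0]}]'; python3 st.py
python3 - <<'E'
from h import *
for n in ("wrist","side","top"):
    P=imaging.camera_params(n); im,d=imaging.capture(n); cv2.imwrite(f"pics/{n}8.png",im[:,:,::-1]); np.save(f"pics/{n}8.npy",d); np.savez(f"pics/{n}8p.npz",**P)
crop(cv2.imread("pics/side8.png"),210,130,350,270,4,"pics/side8c.png")
E
python3 roll.py 8
```

```text
time_s: 10.15
eef_pos: [545.6, 31.3, 133.1]
ee_rot: [-0.042, 0.702, 0.71, 0.043]
force: [-0.1, -0.7, -0.4]
grip_width: 0.587
t 10.15 tcp [545.6  31.3 133.1] frame [ 9.9 30.2 53.1] f [-0.12 -0.65 -0.43] grip 50.1
tool axes in frame (cols)
 [[ 0.993 -0.009  0.119]
 [-0.009 -1.    -0.004]
 [ 0.119  0.003 -0.993]]
time_s: 11.07
eef_pos: [546.3, -110.0, 224.9]
ee_rot: [-0.043, 0.703, 0.709, 0.042]
force: [-0.4, -0.9, 0.7]
grip_width: 0.588
t 11.0667 tcp [ 546.3 -110.   224.9] frame [-131.3   32.5  144.9] f [-0.4 -0.9  0.7] grip 50.2
tool axes in frame (cols)
 [[ 0.993 -0.013  0.119]
 [-0.013 -1.    -0.001]
 [ 0.119 -0.001 -0.993]]
1647 slope dz/dy -0.312 roll -0.003 z@64 39.4
```

View pics/wrist8.png

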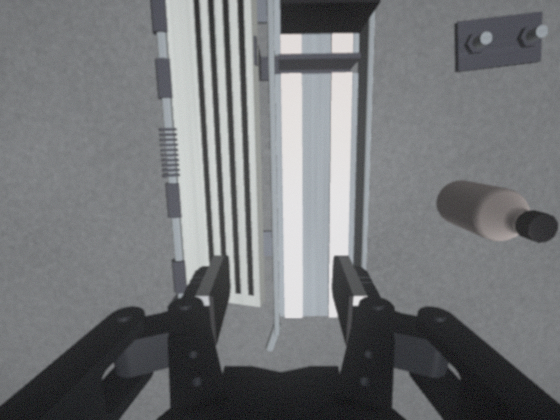

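View pics/side8c.png

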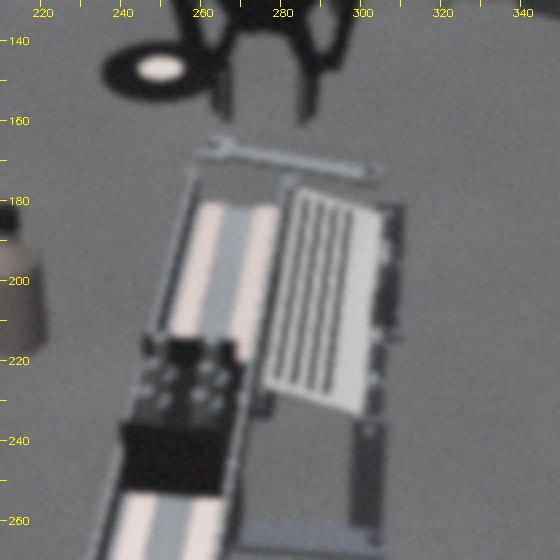

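View pics/top8.png

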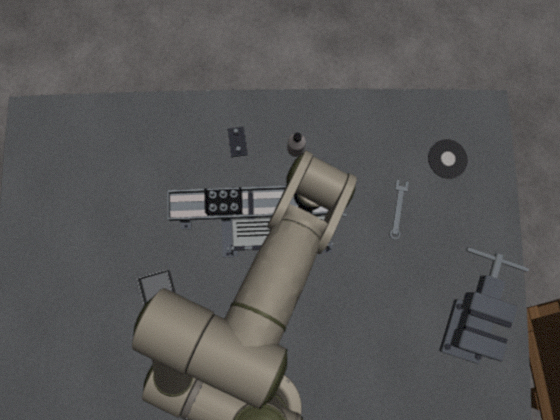

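The wrist view shows the gate standing at v≈55–70 with a strip gap before the rack's rear at v≈32. Treadle roll is -0.003 (up), the arm is clear and the bystanders haven't moved, so I'm handing in.

```bash
python3 -c "
from rig import ctrl; print(ctrl.finish_job())"; python3 st.py
```

```text
the job is handed in; nothing more can be done
None
the job is handed in; nothing more can be done
```

The rack is past the gate, the gate is closed behind it, and the job is handed in. The hand-in reports no verdict, so what follows is from my own last checks.

I opened the jaws to 50 mm and tilted the hand slightly back. One finger pressed the treadle to a roll of about 0.33 rad with 4 to 6 N. The other slid the rack along the track with about 8 to 10 N until its rear was past the gate. I then backed off 4 mm, rose straight up and moved the hand clear, at about 11 s of the 40 s allowed.

- **Rack:** the rear face measured about 24 mm past the gate line from the wrist camera. The side camera put it nearer 17 mm; both are well above the 4 mm needed. It looked flat and square in the channel.
- **Gate:** the treadle was back up (roll -0.003 rad, spring-up position), and the wrist picture shows the gate plate standing behind the rack with a gap.
- **While pushing:** roll was 0.33 rad on every reading up to the rack being about two thirds over the gate. The last reading, with the rack fully past, failed because the treadle was outside the sampled region. The finger height was unchanged and it still carried 6 N, so I took the gate as still down.
- **Bystanders:** the bottle, bolt plate and wrench looked unmoved, with nothing measured. The arm partly hid the bin in the last top view.

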